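# Pack the stamping kit into its tub and put the lid on

### The arm

A 7-joint arm with a two-finger parallel gripper is mounted at the origin on the work surface. World frame = base frame: x ahead of the robot, y to its left, z up, the work surface at z = 0. Lengths are in m, angles in rad, forces in N, time in s.
With the tool pointing down it reaches from about 0.4 to 0.85 m from the base axis. Payload 4.5 kg.
Tool frame: the origin (TCP) lies at the very end of the fingers, on their centre line; the grasp point (between the pads) lies 19 mm behind it (tcp_to_grasp is the z of the grasp point in the tool frame, in m); z points along the fingers, y is the line along which they close (so a half turn about z gives the same grasp; the last joint's range is limited). The gripper opens to 88 mm and grips with 3 to 60 N. Pads are 18 mm wide; open, the fingers measure 123 mm over their backs; the gripper's body (75 mm by 187 mm) begins 45 mm behind the grasp point.
Start: joints at [-1.11, 0.689, -0.195, 1.565, 0.157, 0.902, -0.215], TCP at [0.259, 0.569, 0.239] pointing down, gripper open.
Joint ranges: [-3.01, 3.01], [-0.46, 2.08], [-1.47, 1.51], [0.13, 2.56], [-1, 4.14], [0.04, 2.09], [-2.66, 2.66]. Speed limits (rad/s): [2.57, 2.57, 3.14, 3.14, 3.14, 3.14, 3.14].

### API

Orientations are given as a unit quaternion [x, y, z, w].
In Python, from plant import * gives the robot as it stands. The module is installed in compiled form; this text tells all that it offers.
- The arm moves only by the shell command python3 -m jog 'ROWS' [OPENING] [FORCE]. ROWS is JSON, a list that holds one entry, the list of rows, each a list of 6 numbers: the shift along the tool's x, y, z in m, then the turn, a rotation vector about the tool's x, y, z in rad. In form: [[[dx, dy, dz, ax, ay, az], ...]]. A call has 1 to 12 rows; each row shifts and turns the commanded pose from where the row before left it, along the tool's axes as they then stand; what a row does not reach is not made up. A row lasts 1/8 s, in which the tool goes at most 62.5 mm and 10.7 degrees, less where a joint would pass 70% of its speed; a pose out of reach is approached as far as the arm can. A call with a gripper value outside its range is refused whole. OPENING is the finger opening in m, from 0 to 0.0881, set as the call begins (- or left out, the last holds). The fingers move at their own pace and stop on an object; FORCE is the grip in N (left out, the last holds). Time passes only in rows, so rows that do not move let the fingers close. It gives the time, the measured TCP pose, the force, the opening and the grip force at its end, in the units of the state.
- get_state(): the state, without advancing time (a new reading comes with each control period).
- snapshot(name): name is "scene" or "top" or "wrist"; returns a dict with "frame" (400x640x3 uint8, red, green, blue), "mtx" (3x3 intrinsics, pixels), "xyz" and "orientation" of the camera in the world; the wrist camera has in their place "mount" (4x4, takes a point from camera to tool coordinates, whose origin is the TCP and whose axes are the flange's). Camera axes: x right, y down, z forward; pixel columns grow to the right and rows downward; lengths in m; the calibration is good to about 2 mm. A picture is of the moment at which its call begins: read the wrist's pose just before it. There is no depth.
- finish_job(): hands the job in; it is judged then, once.
The state is a dict: "clock": time; "q": joint angles; "qd": joint speeds; "joint_torque": joint torques, N m; "tool_pos": TCP position; "eef_rot": TCP orientation; "contact_force": force on the tool from outside, world axes, zero at the start; "moment": the same for the moment, N m; "opening": opening from 0.0 (shut) to 1.0 (fully open); "finger_force": force on a finger pad.
Only numpy, scipy, OpenCV 4.12 (cv2) and the standard library are available. Lean on these libraries where they do the work, as an engineer would, in place of code of your own. Each camera call takes 0.05 s, during which the arm holds its last target. There are 200 camera calls.

### The job

Pack away the labelling kit: put the hand stamp and the loose roll of tape into the round white tub, then lower the lid onto it gently, without dropping it, so that it sits level and fully seated on the rim. Leave the tub standing upright, and do not disturb the bottle, the paste tray with its brush, or the tape dispenser.

Things in the scene. Friction and masses are not known exactly. Their poses are not given: they have to be found in the camera images.
- tub: Round white open tub, straight sides, 194 mm outside diameter, 184 mm bore, 95 mm high, wall 5 mm, floor 5 mm thick, about 0.8 kg, standing loose on the table. Origin: centre of its underside, z up.
- tub_rim (a point): Centre of the tub's mouth, at the level of its rim, 95 mm above its underside.
- tub_floor (a point): Centre of the tub's inner floor, 5 mm above its underside (90 mm below the rim).
- lid: Round steel lid lying flat, wooden bar handle up, 0.3 kg. Origin: centre of underside. Upward: locating step 172 mm wide, 8 mm deep (foot bevelled to 160), drops into the bore with 6 mm to spare all round; disc 204 mm wide, 5 mm thick, its underside rests on the rim; handle bar 80 mm along x, 16 mm along y, 33 to 49 mm up, on two 20 mm feet at x -27 and 27. Any yaw is right.
- lid_seat (a point): Centre of the lid, at the level of the disc's underside (8 mm above the lid's origin), which meets the tub's rim when seated.
- lid_handle (a point): Middle of the lid's handle bar, 41 mm above the lid's origin.
- stamp: Wooden hand stamp standing upright: base block 64 mm (its x) by 36 mm (its y) by 22 mm high with black rubber beneath, and a round turned handle in the middle, up to 68 mm high, 26 mm in diameter between 42 and 60 mm up. About 0.12 kg. Origin: centre of its underside, z up.
- stamp_grip (a point): On the stamp's handle axis, 50 mm above its underside, where the handle is 26 mm thick.
- roll: Plain roll of paper tape lying flat, a ring 90 mm outside and 66 mm inside diameter (wall 12 mm), 40 mm high, about 0.15 kg. Origin: centre of its underside, z along its axis. The only loose roll; the one in the orange dispenser stays.
- bottle: Bystander: green glass bottle with a white cap, standing, 68 mm in diameter, 210 mm high. Origin: centre of its underside.
- tray: Bystander: shallow dark steel paste tray, 150 mm (x) by 240 mm (y), 25 mm high, with the brush in it. Origin: centre of its underside.
- brush: Bystander: blue paste brush with black bristles, about 155 mm long and 75 mm wide, lying in the tray. Origin: about its middle, on its underside.
- dispenser: Bystander: orange desk tape dispenser, 150 mm (x) by 60 mm (y), 104 mm high. Origin: centre of its underside.
There are look-alikes about, which are no part of the job. Of the things that look like the stamp, take the one that is farthest to the robot's left at the start. What is shaped like the tub but orange is not meant.

How it is judged:
On the way:
1. the stamp and the tape roll are both inside the tub (horizontal distance between each of stamp, roll and tub_floor below 0.085 m and z of stamp in the frame of tub_floor between -0.006 and 0.05 m and z of roll in the frame of tub_floor between -0.006 and 0.05 m), for 0.2 s.
At the end, for the whole second after the job is handed in: Stamp and roll in the tub (origins within 85 mm of its axis, under 50 mm above its floor); lid seated handle up: disc within 2.5 mm of the rim, centred within 9 mm, level with it within 0.02 rad; tub upright within 0.03 rad on the table; all at rest (all of step 1 and horizontal distance between lid_seat and tub_rim below 0.009 m and z of lid_seat in the frame of tub_rim between -0.003 and 0.0025 m and angle between the z axis of lid and the z axis of tub, either way round below 0.02 rad and z of lid_handle in the frame of tub_rim above 0.02 m and angle between tub's own z axis and vertical below 0.03 rad and height (world z) of tub below 0.005 m and linear speed of each of lid, tub below 0.02 m/s and linear speed of each of stamp, roll below 0.03 m/s); the robot touches nothing.
It fails at once if the lid is dropped (falls freely faster than 0.6 m/s, about 18 mm of fall) (linear speed of lid above 0.6 m/s and contact force between the fingers and lid below 0.05 N).
It fails at once if the lid is slammed onto the tub (over 80 N) (contact force between lid and tub above 80 N).
It fails at once if the tub is tipped by more than 0.35 rad (angle between tub's own z axis and vertical above 0.35 rad).
It fails at once if a bystander (bottle, tray, brush or dispenser) is moved by more than 30 mm (distance of any of bottle, tray, brush, dispenser from where it was at the start of the episode above 0.03 m).
It also fails if it takes over 69 s, if anything falls off the work surface, if the arm or the gripper's body presses on something with over 40 N, if the wrist force passes 120 N, or if a joint passes its speed limit or range.

## Working session

There is one attempt and no reset: what is moved stays moved. The work goes in short steps, Python scripts to look and compute and a shell command to move; the robot and the scene stay as the last step left them, time stands still between calls to the robot, and variables do not carry over. Pictures are saved under pics/ and viewed, at most 10 in all, crops included, and the job is handed in when it is done.

```bash
mkdir -p pics; python3 - <<'E'
from plant import *
import cv2, numpy as np
s=get_state(); print({k:np.round(v,3).tolist() for k,v in s.items()})
for n in("scene","top"):
    d=snapshot(n); cv2.imwrite(f"pics/{n}0.png",d["frame"][:,:,::-1]); print(n,np.round(d["mtx"],1).tolist(),d["xyz"],d["orientation"])
d=snapshot("wrist");print(d["mtx"],d["mount"])
E
```

```text
{'clock': 0.0, 'q': [-1.11, 0.69, -0.194, 1.566, 0.157, 0.902, -0.215], 'qd': [0.001, 0.001, -0.001, -0.001, -0.001, 0.002, 0.002], 'joint_torque': [-0.0, -52.756, -1.267, -15.343, -0.053, 0.007, 0.0], 'tool_pos': [0.259, 0.568, 0.238], 'eef_rot': [0.212, 0.977, -0.001, -0.0], 'contact_force': [-0.269, 0.043, 0.044], 'moment': [0.043, -0.029, -0.023], 'finger_force': 0.0, 'opening': 0.998}
scene [[417.2, 0.0, 324.8], [0.0, 417.2, 201.0], [0.0, 0.0, 1.0]] [ 0.91335126 -0.52663386  0.9505889 ] [ 0.88515138  0.35974981 -0.11603069 -0.27133741]
top [[459.9, 0.0, 323.2], [0.0, 459.9, 197.7], [0.0, 0.0, 1.0]] [ 0.33480453 -0.124134    1.19492311] [ 0.7121574  -0.69889217  0.04178597 -0.05133704]
[[278.55247379   0.         316.30846325]
 [  0.         278.55247379 200.65420938]
 [  0.           0.           1.        ]] [[-4.30416452e-04 -9.57286133e-01 -2.89141963e-01  7.50258950e-02]
 [ 9.99999841e-01 -3.06870009e-04 -4.72618979e-04  1.06068966e-03]
 [ 3.63702598e-04 -2.89142121e-01  9.57286113e-01 -1.45617306e-01]
 [ 0.00000000e+00  0.00000000e+00  0.00000000e+00  1.00000000e+00]]
```

View pics/scene0.png

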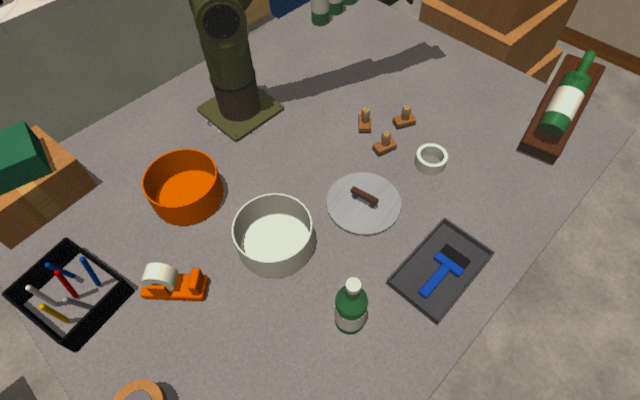

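View pics/top0.png

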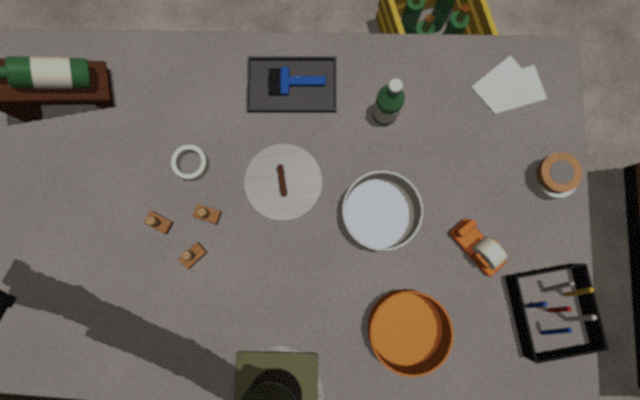

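The top view is oriented with robot-forward up and robot-left to the left. Candidates in the top view:
- **Stamps:** (158,222), (207,213) and (193,256). The leftmost is (158,222).
- **Tub:** the white one at (382,212). The orange one at (410,332) is not meant.
- **Roll:** (189,163). The white roll in the dispenser at (488,252) stays, and so does the roll at (560,175).
- **Lid:** (283,181).

```bash
cat > h.py <<'E'
from plant import *
import cv2, numpy as np
from scipy.spatial.transform import Rotation as R
def cam(n):
    s=get_state(); d=snapshot(n); f=cv2.cvtColor(d["frame"],cv2.COLOR_RGB2BGR)
    if n=="wrist":
        r=R.from_quat(s["eef_rot"]).as_matrix(); M=np.array(d["mount"])
        return f,d["mtx"],np.array(s["tool_pos"])+r@M[:3,3],r@M[:3,:3]
    return f,d["mtx"],np.array(d["xyz"]),R.from_quat(d["orientation"]).as_matrix()
def cast(c,px,z):
    px=np.atleast_2d(np.asarray(px,float)); v=np.c_[px,np.ones(len(px))]@np.linalg.inv(c[1]).T@c[3].T
    return c[2]+v*((z-c[2][2])/v[:,2])[:,None]
def proj(c,P):
    v=(np.atleast_2d(P)-c[2])@c[3]@np.array(c[1]).T; return v[:,:2]/v[:,2:]
def blobs(m,a=40):
    cs,_=cv2.findContours(m.astype(np.uint8),cv2.RETR_EXTERNAL,cv2.CHAIN_APPROX_NONE)
    return [k[:,0,:] for k in cs if cv2.contourArea(k)>a]
def circ(p):
    A=np.c_[2*p[:,:2],np.ones(len(p))]; s=np.linalg.lstsq(A,(p[:,:2]**2).sum(1),rcond=None)[0]
    return s[:2],np.sqrt(s[2]+s[0]**2+s[1]**2)
E
python3 - <<'E'
from h import *
for n in("top","scene"):
    c=cam(n); h=cv2.cvtColor(c[0],cv2.COLOR_BGR2HSV); H,S,V=[h[:,:,i].astype(int) for i in range(3)]
    print(n,"pix lid/table/roll/stamp",[h[q].tolist() for q in ([(165,265),(150,230),(163,175),(215,205)] if n=="top" else [(215,350),(180,300),(160,418),(148,380)])])
    for k in blobs((H<20)&(S>110)&(V>50),20):
        x,y,w,hh=cv2.boundingRect(k)
        P=cast(c,k.mean(0),.02)[0]
        if w<60: print("brown",k.mean(0).round(),w,hh,P.round(3), np.round(cv2.minAreaRect(cast(c,k,.022)[:,:2].astype(np.float32))[1],3))
c=cam("top")
for nm,u,v,z,r in (("roll",189,163,.04,.045),("lid",283,181,.013,.102),("tub",382,212,.095,.097),("bottle",390,95,.1,.034),("tray",292,84,.025,.1),("disp",480,248,.05,.07),("orange",410,332,.095,.1)): print(nm,cast(c,[u,v],z)[0].round(3))
f=c[0][190:280,130:240]; cv2.imwrite("pics/crop.png",cv2.resize(f,None,fx=6,fy=6,interpolation=cv2.INTER_CUBIC))
E
```

```text
top pix lid/table/roll/stamp [[10, 10, 154], [10, 24, 127], [50, 10, 153], [13, 109, 84]]
brown [191. 256.] 27 25 [0.336 0.226 0.02 ] [0.035 0.063]
brown [477. 249.] 57 58 [ 0.366 -0.498  0.02 ] [0.151 0.071]
brown [158. 222.] 27 22 [0.42  0.317 0.02 ] [0.065 0.034]
brown [207. 214.] 27 19 [0.443 0.192 0.02 ] [0.064 0.032]
brown [281. 180.] 8 29 [0.534 0.003 0.02 ] [0.075 0.01 ]
brown [557. 173.] 44 39 [ 0.567 -0.71   0.02 ] [0.096 0.113]
brown [430.  18.] 8 8 [ 0.987 -0.386  0.02 ] [0.019 0.02 ]
brown [466.   7.] 10 11 [ 1.019 -0.483  0.02 ] [0.024 0.029]
scene pix lid/table/roll/stamp [[20, 13, 175], [11, 20, 138], [18, 35, 125], [14, 164, 163]]
brown [141. 391.] 54 20 [ 0.52  -0.684  0.02 ] [0.109 0.036]
brown [ 66. 284.] 25 29 [ 0.184 -0.682  0.02 ] [0.101 0.012]
brown [364. 194.] 26 16 [0.524 0.011 0.02 ] [0.077 0.015]
brown [384. 143.] 24 24 [0.444 0.192 0.02 ] [0.058 0.091]
brown [364. 120.] 12 24 [0.338 0.223 0.02 ] [0.034 0.101]
brown [404. 117.] 23 22 [0.42  0.319 0.02 ] [0.069 0.084]
brown [257.  10.] 25 25 [-0.367  0.384  0.02 ] [0.094 0.163]
roll [0.571 0.239 0.04 ]
lid [ 0.533 -0.001  0.013]
tub [ 0.448 -0.249  0.095]
bottle [ 0.739 -0.268  0.1  ]
tray [ 0.793 -0.018  0.025]
disp [ 0.368 -0.496  0.05 ]
orange [ 0.17  -0.315  0.095]
```

View pics/crop.png

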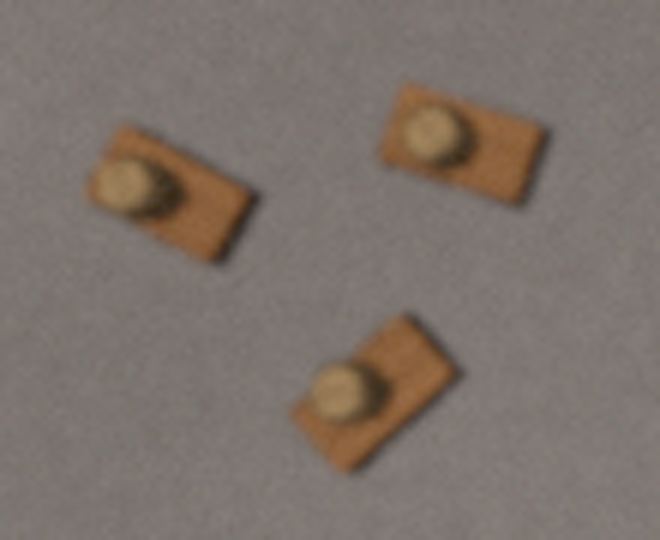

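The crop shows three identical stamps with handle tops near crop pixels (130,187), (435,137) and (340,393). The leftmost is at top pixel (158,222), world (0.42, 0.318), and that is the one to take. The roll goes first, so I move above the roll wall.

```bash
cat >> h.py <<'E'
def togo(p,yaw=None):
    "tool-axis shift (and turn about tool z) to TCP position p, tool-y yaw (rad, mod pi)"
    s=get_state(); r=R.from_quat(s["eef_rot"]).as_matrix(); d=r.T@(np.array(p)-s["tool_pos"])
    y=np.arctan2(r[1,1],r[0,1]); t=0 if yaw is None else -((yaw-y+np.pi/2)%np.pi-np.pi/2)
    print("togo",d.round(4),"turn_z",round(t,3),"yaw",round(y,3),"tcp",np.round(s["tool_pos"],4),"q",np.round(s["q"],2),"t",round(s["clock"],2),"tilt",r[:,2].round(4))
E
python3 -m jog '[[[-0.042,-0.013,0.006,0,0,0],[-0.042,-0.013,0.006,0,0,0],[-0.042,-0.013,0.006,0,0,0],[-0.042,-0.013,0.006,0,0,0],[-0.042,-0.013,0.006,0,0,0],[-0.042,-0.013,0.006,0,0,0],[-0.042,-0.013,0.006,0,0,0],[-0.042,-0.013,0.006,0,0,0],[-0.042,-0.013,0.006,0,0,0],[-0.042,-0.013,0.006,0,0,0],[0,0,0,0,0,0],[0,0,0,0,0,0]]]' 0.05
python3 - <<'E'
from h import *
c=cam("wrist"); cv2.imwrite("pics/w1.png",c[0])
h=cv2.cvtColor(c[0],cv2.COLOR_BGR2HSV); print(proj(c,[.571,.239,.04]),proj(c,[.571+.045,.239,.04]))
togo([.587,.274,.15])
E
```

```text
clock: 1.8
tool_pos: [0.5866, 0.2774, 0.1786]
eef_rot: [0.212, 0.977, 0.0, -0.001]
contact_force: [0.1, 0.5, 0.4]
opening: 0.57
finger_force: 0.0
[[276.12701673 192.53898987]] [[294.63130848 228.54740869]]
togo [-0.0026 -0.0036  0.0288] turn_z 0 yaw 1.146 tcp [0.5862 0.2783 0.1788] q [-0.39  0.79 -0.24  1.54  0.23  0.83  0.43] t 1.85 tilt [-9.0e-04  1.3e-03 -1.0e+00]
```

View pics/w1.png

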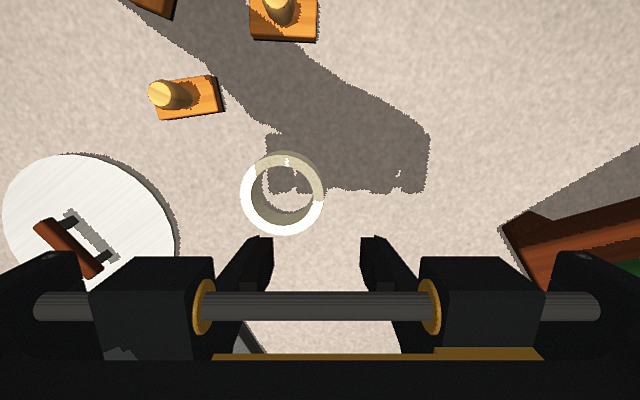

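The wrist view shows the roll ring spanning columns 240–325 and rows 150–236, with the lid at lower left and the chosen stamp at the top, (280,10). I'll fit the roll's edges next.

```bash
python3 - <<'E'
from h import *
c=cam("wrist"); g=cv2.GaussianBlur(c[0],(3,3),0).astype(float)
h=cv2.cvtColor(c[0],cv2.COLOR_BGR2HSV)
pts=[];ins=[]
ctr=np.array([283.,193.])
gr=cv2.cvtColor(c[0],cv2.COLOR_BGR2LAB).astype(float)
for a in np.radians(np.arange(-10,191,10)):
    u=np.array([np.cos(a),np.sin(a)])
    rs=np.arange(36,48,.5); v=np.array([cv2.remap(gr.astype(np.float32),np.float32([[ctr[0]+r*u[0]]]),np.float32([[ctr[1]+r*u[1]]]),1)[0,0] for r in rs])
    d=np.linalg.norm(v[3:]-v[:-3],axis=1); i=d.argmax(); pts.append(ctr+u*(rs[i]+.75))
P=cast(c,np.array(pts),.04)
o,r=circ(P); e=np.linalg.norm(P[:,:2]-o,axis=1)-r; k=abs(e)<.003; o,r=circ(P[k]); print(o.round(4),r,k.sum(),len(k))
d=np.array([.414,.909]); togo([*(o+.039*d),.05])
E
```

```text
[0.5767 0.2425] 0.04495314084672932 20 21
togo [-0.0066  0.0021  0.1289] turn_z 0 yaw 1.147 tcp [0.586  0.2786 0.1789] q [-0.39  0.79 -0.24  1.54  0.23  0.83  0.43] t 1.9 tilt [-7.0e-04  1.3e-03 -1.0e+00]
```

```bash
python3 -m jog '[[[-0.006,0.002,0.02,0,0,0],[0,0,0.04,0,0,0],[0,0,0.04,0,0,0],[0,0,0.03,0,0,0],[0,0,0.02,0,0,0],[0,0,0.012,0,0,0],[0,0,0,0,0,0],[0,0,0,0,0,0]]]' 0.05
python3 -m jog '[[[0,0,0,0,0,0],[0,0,0,0,0,0],[0,0,0,0,0,0],[0,0,0,0,0,0],[0,0,0,0,0,0],[0,0,0,0,0,0]]]' 0 15
python3 -m jog '[[[0,0,-0.03,0,0,0],[0,0,-0.05,0,0,0],[0,0,-0.05,0,0,0],[0,0,-0.05,0,0,0],[0,0,-0.02,0,0,0],[0,0,0,0,0,0]]]'
python3 - <<'E'
from h import *
s=get_state(); print(s["opening"]*88.1,s["finger_force"])
c=cam("wrist"); cv2.imwrite("pics/w2.png",c[0])
t=np.array([.448,-.249]);d=-np.array([.414,.909]); togo([*(t+.003*d),.2])
E
```

```text
clock: 2.9
tool_pos: [0.5943, 0.2765, 0.0177]
eef_rot: [0.212, 0.977, 0.001, 0.001]
contact_force: [0.9, -0.4, -0.0]
opening: 0.562
finger_force: 0.0
clock: 3.65
tool_pos: [0.5936, 0.2761, 0.0168]
eef_rot: [0.212, 0.977, 0.0, 0.0]
contact_force: [0.0, -0.1, 1.9]
opening: 0.139
finger_force: 14.2
clock: 4.4
tool_pos: [0.5942, 0.2765, 0.2181]
eef_rot: [0.212, 0.977, 0.001, 0.001]
contact_force: [-0.1, 0.1, -1.9]
opening: 0.131
finger_force: 14.7
11.564958076549258 14.714081226575217
togo [-0.0851 -0.541   0.0165] turn_z 0 yaw 1.144 tcp [0.5933 0.2759 0.2164] q [-0.37  0.76 -0.25  1.49  0.22  0.92  0.45] t 4.45 tilt [-2.e-04 -1.e-04 -1.e+00]
```

```bash
python3 -m jog '[[[-0.0077,-0.03,0,0,0,0],[-0.0077,-0.05,0,0,0,0],[-0.0077,-0.055,0,0,0,0],[-0.0077,-0.055,0,0,0,0],[-0.0077,-0.055,0,0,0,0],[-0.0077,-0.055,0,0,0,0],[-0.0077,-0.055,0,0,0,0],[-0.0077,-0.055,0,0,0,0],[-0.0077,-0.055,0,0,0,0],[-0.0077,-0.05,0,0,0,0],[-0.0077,-0.026,0,0,0,0],[0,0,0,0,0,0]]]'
python3 - <<'E'
from h import *
c=cam("wrist"); cv2.imwrite("pics/w3.png",c[0]); print(proj(c,[.448,-.249,.095]))
togo([.447,-.252,.2])
E
```

```text
clock: 5.95
tool_pos: [0.4447, -0.2536, 0.2149]
eef_rot: [0.214, 0.977, -0.0, -0.002]
contact_force: [-0.3, -0.2, -2.3]
opening: 0.135
finger_force: 14.7
[[321.0403038  197.13387426]]
togo [-0.0016  0.0001  0.0152] turn_z 0 yaw 1.142 tcp [ 0.4455 -0.2514  0.2152] q [ 0.63  0.59 -0.33  1.92  0.29  0.68  1.27] t 6.0 tilt [-0.0026  0.0019 -1.    ]
```

View pics/w3.png

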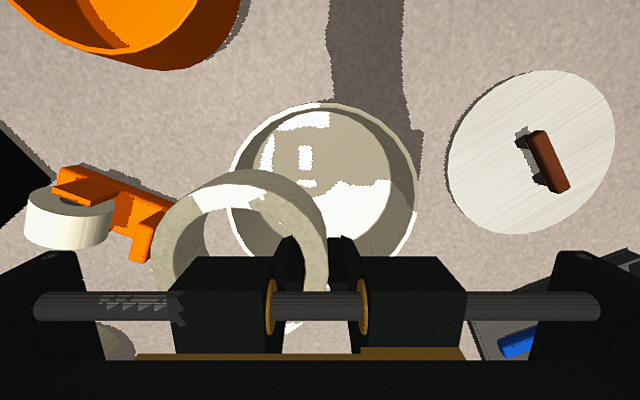

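The roll hangs from the gripper over the tub. The rim arc is visible, with its top at (322,103) and right edge at (418,195). The lid is at (531,152) with its handle near (549,160). Next I fit the rim, the lid disc and the handle.

```bash
cat >> h.py <<'E'
def edgecirc(c,ctr,r0,r1,angs,z,rt):
    g=cv2.GaussianBlur(cv2.cvtColor(c[0],cv2.COLOR_BGR2LAB),(3,3),0).astype(np.float32); ctr=np.array(ctr,float); pts=[]
    rs=np.arange(r0,r1,.5)
    for a in np.radians(angs):
        u=np.array([np.cos(a),np.sin(a)]); q=(ctr+rs[:,None]*u).astype(np.float32)
        v=cv2.remap(g,q[:,:1].copy(),q[:,1:].copy(),1)[:,0]; d=np.linalg.norm(v[4:]-v[:-4],axis=1); pts.append(q[d.argmax()+2])
    P=cast(c,pts,z)[:,:2]
    from scipy.optimize import least_squares
    o=least_squares(lambda o:np.linalg.norm(P-o,axis=1)-rt,P.mean(0),loss="soft_l1",f_scale=.001).x
    e=np.linalg.norm(P-o,axis=1)-rt; k=abs(e)<.003; f=circ(P[k]); print("fixed-r",o.round(4),"free",f[0].round(4),f[1].round(4),k.sum(),len(k),"rms",e[k].std().round(5)); return o
E
python3 - <<'E'
from h import *
c=cam("wrist")
t=edgecirc(c,[322,198],86,104,[*range(-150,30,6)],.095,.097)
l=edgecirc(c,[531,152],70,95,range(0,360,8),.013,.102)
h=cv2.cvtColor(c[0],cv2.COLOR_BGR2HSV)
m=(h[...,0]<15)&(h[...,1]>130); m[:,:480]=0;m[:120]=0;m[210:]=0
for k in blobs(m,40): 
    r=cv2.minAreaRect(cast(c,k,.049)[:,:2].astype(np.float32)); print(r)
E
```

```text
fixed-r [ 0.4594 -0.2529] free [ 0.4584 -0.2506] 0.0952 16 30 rms 0.00122
fixed-r [ 0.5331 -0.0011] free [ 0.533 -0.001] 0.1014 45 45 rms 0.00039
((0.5300977230072021, -0.006333824247121811), (0.08353815227746964, 0.021077431738376617), 10.275574684143066)
```

```bash
python3 - <<'E'
from h import *
c=cam("wrist"); g=cv2.GaussianBlur(cv2.cvtColor(c[0],cv2.COLOR_BGR2LAB),(3,3),0).astype(np.float32)
rs=np.arange(80,106,.5); pts=[]
for a in range(-150,35,8):
    u=np.array([np.cos(np.radians(a)),np.sin(np.radians(a))]); q=(np.array([322,198])+rs[:,None]*u).astype(np.float32)
    v=cv2.remap(g,q[:,:1].copy(),q[:,1:].copy(),1)[:,0]; d=np.linalg.norm(v[4:]-v[:-4],axis=1); i=[j for j in range(1,len(d)-1) if d[j]>=d[j-1] and d[j]>d[j+1] and d[j]>18]
    print(a,[(rs[j+2],int(d[j])) for j in i])
E
python3 - <<'E'
import cv2
f=cv2.imread("pics/w3.png")[90:270,210:440]; cv2.imwrite("pics/w3c.png",cv2.resize(f,None,fx=3,fy=3))
E
```

```text
-150 [(np.float64(96.0), 122), (np.float64(100.5), 52)]
-142 [(np.float64(83.5), 59), (np.float64(95.0), 128), (np.float64(100.0), 49)]
-134 [(np.float64(84.5), 72), (np.float64(94.0), 124), (np.float64(99.0), 55)]
-126 [(np.float64(82.0), 51), (np.float64(85.5), 99), (np.float64(94.0), 123), (np.float64(99.0), 56)]
-118 [(np.float64(87.5), 121), (np.float64(93.0), 119), (np.float64(98.0), 58)]
-110 [(np.float64(88.0), 113), (np.float64(92.5), 112), (np.float64(97.0), 59)]
-102 [(np.float64(88.0), 116), (np.float64(91.0), 121), (np.float64(96.0), 73)]
-94 [(np.float64(87.5), 111), (np.float64(90.5), 113), (np.float64(96.0), 115), (np.float64(98.5), 68)]
-86 [(np.float64(81.5), 24), (np.float64(86.5), 99), (np.float64(90.5), 66), (np.float64(95.5), 76), (np.float64(99.5), 68)]
-78 [(np.float64(85.0), 73), (np.float64(90.0), 65), (np.float64(95.0), 79)]
-70 [(np.float64(83.0), 66), (np.float64(90.5), 60), (np.float64(95.0), 71)]
-62 [(np.float64(81.5), 65), (np.float64(89.5), 62), (np.float64(94.0), 71)]
-54 [(np.float64(89.5), 63), (np.float64(94.5), 64)]
-46 [(np.float64(89.0), 62), (np.float64(93.5), 62)]
-38 [(np.float64(89.0), 61), (np.float64(93.5), 71)]
-30 [(np.float64(89.0), 65), (np.float64(93.5), 70)]
-22 [(np.float64(88.5), 61), (np.float64(93.0), 68)]
-14 [(np.float64(88.5), 61), (np.float64(93.0), 68), (np.float64(99.0), 71)]
-6 [(np.float64(87.5), 66)]
2 [(np.float64(87.0), 62)]
10 [(np.float64(87.0), 101), (np.float64(91.5), 56)]
18 [(np.float64(86.0), 101), (np.float64(90.5), 55)]
26 [(np.float64(86.0), 102), (np.float64(90.0), 48)]
34 [(np.float64(85.5), 102), (np.float64(89.5), 54), (np.float64(103.0), 86)]
```

View pics/w3c.png

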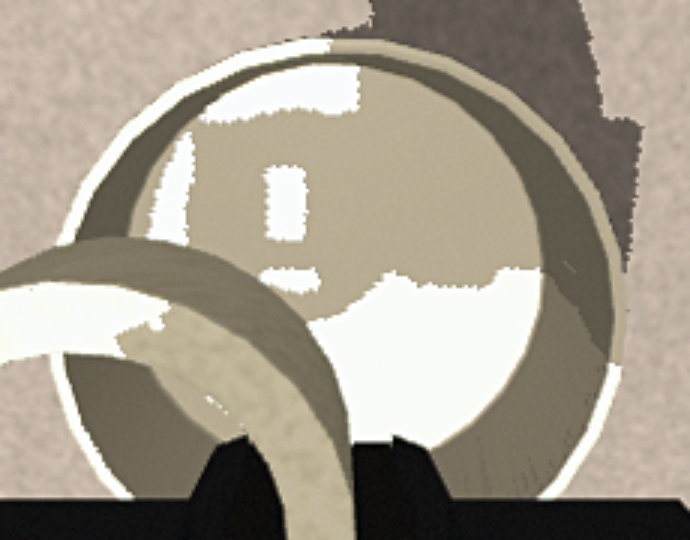

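The crop shows the rim as a thin bright band with a clean inner edge around the bore. I'll fit the inner edge (r 92) and the outer edge (r 97) from the radii just listed.

```bash
python3 - <<'E'
from h import *
c=cam("wrist")
a=np.radians(np.arange(-150,35,8))
i=[96,95,94,94,93,92.5,91,90.5,90.5,90,90.5,89.5,89.5,89,89,89,88.5,88.5,87.5,87,87,86,86,85.5]
o=[100.5,100,99,99,98,97,96,96,95.5,95,95,94,94.5,93.5,93.5,93.5,93,93,None,None,91.5,90.5,90,89.5]
for L in(i,o):
    k=[j for j in range(24) if L[j]]; r=np.array([L[j] for j in k],float)
    P=cast(c,np.c_[322+r*np.cos(a[k]),198+r*np.sin(a[k])],.095); f=circ(P); print(f[0].round(4),f[1].round(4),(np.linalg.norm(P[:,:2]-f[0],axis=1)-f[1]).std().round(4))
r=R.from_quat(get_state()["eef_rot"]).as_matrix(); d=-r[:2,1]; print(d)
t=np.array([.4515,-.2505])
togo([*(f[0]+.003*d),.04])
E
```

```text
[ 0.455  -0.2504] 0.0914 0.0003
[ 0.4553 -0.2506] 0.096 0.0002
[-0.41141948 -0.91144531]
togo [-0.0085 -0.0008  0.1761] turn_z 0 yaw 1.147 tcp [ 0.4468 -0.2495  0.2161] q [ 0.63  0.59 -0.33  1.92  0.29  0.68  1.27] t 6.15 tilt [-9.0e-04  1.7e-03 -1.0e+00]
```

```bash
python3 -m jog '[[[-0.0085,-0.001,0.02,0,0,0],[0,0,0.04,0,0,0],[0,0,0.04,0,0,0],[0,0,0.04,0,0,0],[0,0,0.025,0,0,0],[0,0,0.015,0,0,0],[0,0,0,0,0,0],[0,0,0,0,0,0]]]'
python3 -m jog '[[[0,0,0,0,0,0],[0,0,0,0,0,0],[0,0,0,0,0,0],[0,0,0,0,0,0]]]' 0.04
python3 -m jog '[[[0,0,-0.03,0,0,0],[0,0,-0.05,0,0,0],[0,0,-0.05,0,0,0],[0,0,-0.04,0,0,0],[0,0,0,0,0,0]]]'
python3 - <<'E'
from h import *
c=cam("wrist"); cv2.imwrite("pics/w4.png",c[0]); print(proj(c,[.4553,-.2506,.095]))
c=cam("top"); k=cast(c,[151.7,221.2],.068)[0]; print("handle",k)
h=cv2.cvtColor(c[0],cv2.COLOR_BGR2HSV); m=(h[...,0]<20)&(h[...,1]>90)&(h[...,2]>50)
for b in blobs(m[:, :175],100): print(b.mean(0),cv2.minAreaRect(cast(c,b,.022)[:,:2].astype(np.float32)))
togo([k[0],k[1],.16])
E
```

```text
clock: 7.15
tool_pos: [0.4547, -0.2558, 0.0375]
eef_rot: [0.212, 0.977, -0.0, 0.001]
contact_force: [0.1, -0.4, -1.2]
opening: 0.135
finger_force: 14.8
clock: 7.65
tool_pos: [0.4541, -0.2559, 0.0368]
eef_rot: [0.212, 0.977, -0.0, 0.0]
contact_force: [0.2, 0.7, -0.2]
opening: 0.45
finger_force: 0.0
clock: 8.28
tool_pos: [0.4556, -0.2566, 0.2094]
eef_rot: [0.212, 0.977, -0.001, 0.003]
contact_force: [0.3, 0.1, -0.7]
opening: 0.454
finger_force: 0.0
[[320.87450133 193.67563071]]
handle [0.41788097 0.31450691 0.068     ]
[157.84126984 221.84126984] ((0.41955482959747314, 0.3165561556816101), (0.06670989841222763, 0.03524141386151314), 62.6573486328125)
[60.32 89.14] ((0.7932237386703491, 0.6189245581626892), (0.1096935048699379, 0.29685652256011963), 1.53176748752594)
togo [0.2687 0.5044 0.0464] turn_z 0 yaw 1.144 tcp [ 0.4535 -0.2559  0.2064] q [ 0.64  0.61 -0.34  1.91  0.31  0.67  1.25] t 8.38 tilt [-4.e-04 -1.e-04 -1.e+00]
```

View pics/w4.png

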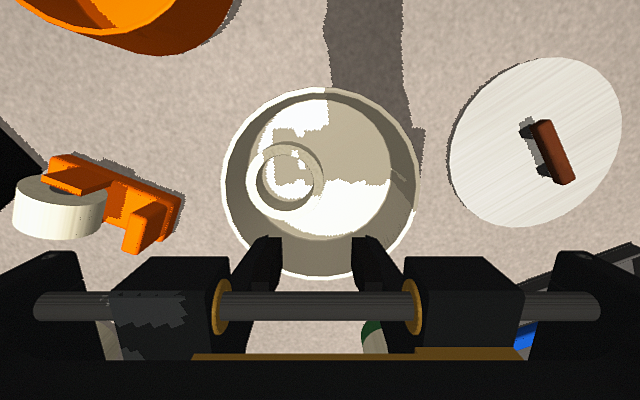

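The roll lies flat in the tub, ring centre near (284,178), and the tub is still centred at about (321,193). Next is the stamp.

```bash
python3 -m jog '[[[0.015,0.03,0,0,0,0],[0.024,0.046,0,0,0,0],[0.026,0.05,0,0,0,0],[0.026,0.05,0,0,0,0],[0.026,0.05,0,0,0,0],[0.026,0.05,0,0,0,0],[0.026,0.05,0,0,0,0],[0.026,0.05,0,0,0,0],[0.026,0.05,0,0,0,0],[0.026,0.045,0,0,0,0.05],[0.02,0.034,0,0,0,0],[0,0,0,0,0,0]]]' 0.06
python3 - <<'E'
from h import *
c=cam("wrist"); cv2.imwrite("pics/w5.png",c[0])
print(proj(c,[[.4187,.3155,.068],[.4187,.3155,.022]]))
h=cv2.cvtColor(c[0],cv2.COLOR_BGR2HSV)
m=(h[...,0]<22)&(h[...,1]>90)&(h[...,2]>60)
for b in blobs(m,300):
    q=cast(c,b,.022)[:,:2]; print(b.mean(0).round(),cv2.boundingRect(b),q.mean(0).round(3),cv2.minAreaRect(q.astype(np.float32)))
togo([.4187,.3155,.032],1.094)
E
```

```text
clock: 9.88
tool_pos: [0.4201, 0.318, 0.205]
eef_rot: [0.233, 0.972, 0.0, -0.001]
contact_force: [0.0, -1.2, -0.2]
opening: 0.684
finger_force: 0.0
[[312.79463412 191.42519052]
 [313.28697602 181.70434504]]
[398. 355.] (232, 347, 333, 13) [0.709 0.306] ((0.7054243087768555, 0.3094649314880371), (0.49274107813835144, 0.0220661424100399), 63.05667495727539)
[449. 306.] (434, 279, 27, 56) [0.663 0.403] ((0.6628976464271545, 0.4010009467601776), (0.031224587932229042, 0.0954306349158287), 76.96202087402344)
[184. 306.] (173, 279, 27, 56) [0.495 0.073] ((0.4966678023338318, 0.07425590604543686), (0.031459882855415344, 0.09559482336044312), 48.8565559387207)
[242. 237.] (212, 221, 56, 39) [0.441 0.201] ((0.4439612627029419, 0.19582650065422058), (0.06779392808675766, 0.04248291254043579), 74.2503433227539)
[316. 182.] (290, 166, 54, 36) [0.421 0.319] ((0.42280495166778564, 0.3177791237831116), (0.06352084875106812, 0.04341966658830643), 63.014404296875)
[212. 156.] (189, 125, 50, 60) [0.338 0.223] ((0.33509665727615356, 0.22419585287570953), (0.04794829338788986, 0.06502880156040192), 43.8962287902832)
togo [1.70e-03 1.00e-04 1.73e-01] turn_z 0.003 yaw 1.097 tcp [0.4207 0.315  0.205 ] q [-0.6   0.61 -0.21  1.9   0.2   0.66  0.17] t 9.93 tilt [-0.0025 -0.0021 -1.    ]
```

View pics/w5.png

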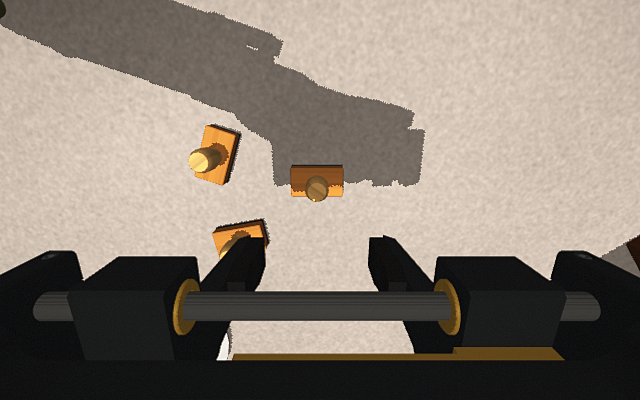

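The chosen stamp is at (317,181) in the wrist view, its handle top at (317,189), centred between the open fingers. The other two stand clear to the left. Descending to grasp.

```bash
python3 -m jog '[[[0.002,0.003,0.02,0,0,0],[0,0,0.04,0,0,0],[0,0,0.04,0,0,0],[0,0,0.035,0,0,0],[0,0,0.025,0,0,0],[0,0,0.013,0,0,0],[0,0,0,0,0,0]]]'
python3 -m jog '[[[0,0,0,0,0,0],[0,0,0,0,0,0],[0,0,0,0,0,0],[0,0,0,0,0,0],[0,0,0,0,0,0],[0,0,0,0,0,0]]]' 0 20
python3 -m jog '[[[0,0,-0.03,0,0,0],[0,0,-0.05,0,0,0],[0,0,-0.05,0,0,0],[0,0,-0.05,0,0,0],[0,0,-0.01,0,0,0],[0,0,0,0,0,0]]]'
python3 - <<'E'
from h import *
c=cam("top"); 
t=np.array([.4553,-.2506]); d=np.array([.411,.911]); p=t+.042*d; print(p)
togo([*p,.22],1.147+np.pi/2)
E
```

```text
clock: 10.8
tool_pos: [0.4213, 0.3166, 0.033]
eef_rot: [0.237, 0.972, -0.001, -0.0]
contact_force: [-0.1, 0.8, 0.1]
opening: 0.683
finger_force: 0.0
clock: 11.55
tool_pos: [0.4217, 0.3182, 0.0342]
eef_rot: [0.236, 0.972, 0.0, 0.0]
contact_force: [0.2, -1.1, 5.6]
opening: 0.287
finger_force: 20.0
clock: 12.3
tool_pos: [0.4215, 0.3179, 0.2235]
eef_rot: [0.236, 0.972, 0.0, 0.0]
contact_force: [-0.9, -0.1, -1.0]
opening: 0.286
finger_force: 20.0
[ 0.472562 -0.212338]
togo [-0.2889 -0.447   0.0033] turn_z 1.518 yaw 1.094 tcp [0.421  0.3175 0.2226] q [-0.59  0.59 -0.23  1.87  0.2   0.7   0.16] t 12.35 tilt [-0.0015 -0.0015 -1.    ]
```

```bash
python3 -m jog '[[[-0.015,-0.022,0,0,0,0],[-0.024,-0.038,0,0,0,0],[-0.029,-0.045,0,0,0,0],[-0.029,-0.045,0,0,0,0],[-0.029,-0.045,0,0,0,0],[-0.029,-0.045,0,0,0,0],[-0.029,-0.045,0,0,0,0],[-0.029,-0.045,0,0,0,0],[-0.029,-0.045,0,0,0,0],[-0.029,-0.045,0,0,0,0],[-0.018,-0.027,0,0,0,0],[0,0,0,0,0,0]]]'
python3 -m jog '[[[0,0,0,0,0,0.169],[0,0,0,0,0,0.169],[0,0,0,0,0,0.169],[0,0,0,0,0,0.169],[0,0,0,0,0,0.169],[0,0,0,0,0,0.169],[0,0,0,0,0,0.169],[0,0,0,0,0,0.169],[0,0,0,0,0,0.169],[0,0,0,0,0,0],[0,0,0,0,0,0]]]'
python3 - <<'E'
from h import *
c=cam("wrist"); cv2.imwrite("pics/w6.png",c[0]); print(proj(c,[.4553,-.2506,.095]))
togo([.4726,-.2123,.038],1.147+np.pi/2)
E
```

```text
clock: 13.85
tool_pos: [0.4717, -0.2145, 0.2214]
eef_rot: [0.239, 0.971, -0.0, -0.002]
contact_force: [0.8, 0.5, -0.8]
opening: 0.284
finger_force: 20.0
clock: 15.22
tool_pos: [0.4728, -0.2106, 0.223]
eef_rot: [0.84, 0.543, -0.0, -0.001]
contact_force: [0.1, -0.2, -1.2]
opening: 0.285
finger_force: 20.0
[[317.30330611 233.6707198 ]]
togo [-0.0014  0.0005  0.1852] turn_z -0.0 yaw -0.424 tcp [ 0.4729 -0.2109  0.2232] q [ 0.24  0.58  0.14  1.91 -0.13  0.66  0.04] t 15.28 tilt [-1.1e-03  7.0e-04 -1.0e+00]
```

View pics/w6.png

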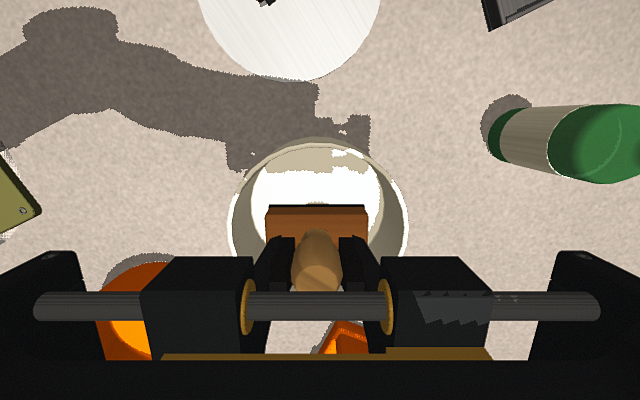

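The stamp hangs upright over the tub's free half. The tub is at columns 228–409, centred at about 318 against 317 predicted. Lowering it now.

```bash
python3 -m jog '[[[-0.001,0,0.03,0,0,0],[0,0,0.04,0,0,0],[0,0,0.04,0,0,0],[0,0,0.035,0,0,0],[0,0,0.02,0,0,0],[0,0,0.01,0,0,0],[0,0,0.006,0,0,0],[0,0,0,0,0,0],[0,0,0,0,0,0]]]'
python3 -m jog '[[[0,0,0,0,0,0],[0,0,0,0,0,0],[0,0,0,0,0,0],[0,0,0,0,0,0]]]' 0.045
python3 -m jog '[[[0,0,-0.02,0,0,0],[0,0,-0.04,0,0,0],[0,0,-0.05,0,0,0],[0,0,-0.05,0,0,0],[0,0,-0.02,0,0,0],[0,0,0,0,0,0]]]'
python3 - <<'E'
from h import *
c=cam("wrist"); cv2.imwrite("pics/w7.png",c[0])
print(proj(c,[.4553,-.2506,.095]))
togo([.533,-.001,.2],np.radians(100.3))
E
```

```text
clock: 16.4
tool_pos: [0.4732, -0.2128, 0.0434]
eef_rot: [0.841, 0.541, 0.0, 0.001]
contact_force: [0.3, -0.1, -0.7]
opening: 0.282
finger_force: 20.0
clock: 16.9
tool_pos: [0.4728, -0.2126, 0.0428]
eef_rot: [0.841, 0.541, 0.0, 0.0]
contact_force: [-0.3, -0.3, -0.8]
opening: 0.515
finger_force: 0.0
clock: 17.65
tool_pos: [0.4735, -0.2129, 0.224]
eef_rot: [0.841, 0.541, 0.001, 0.001]
contact_force: [-0.1, -0.2, -0.7]
opening: 0.511
finger_force: 0.0
[[315.33217236 231.7014624 ]]
togo [ 0.2174 -0.0327  0.0228] turn_z 0.964 yaw -0.427 tcp [ 0.4728 -0.2124  0.2227] q [ 0.24  0.58  0.15  1.91 -0.13  0.66  0.04] t 17.7 tilt [ 7.e-04 -1.e-04 -1.e+00]
```

View pics/w7.png

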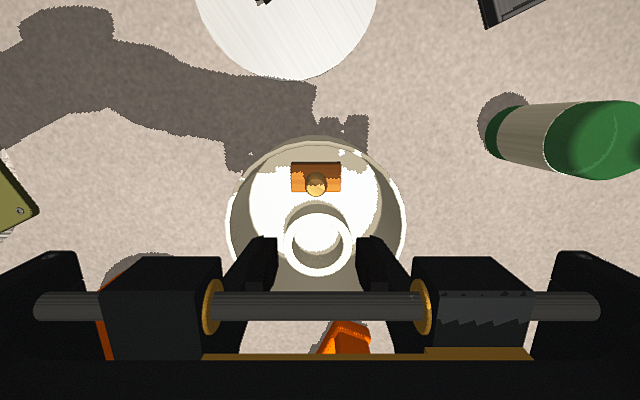

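The stamp stands upright at (316,178) in the wrist view and the roll lies flat at (320,240), both inside the tub. On to the lid.

```bash
python3 -m jog '[[[0.025,-0.004,0,0,0,0],[0.042,-0.006,0,0,0,0],[0.045,-0.007,0,0,0,0],[0.045,-0.007,0,0,0,0],[0.04,-0.006,0,0,0,0],[0.02,-0.003,0,0,0,0],[0,0,0,0,0,0.161],[0,0,0,0,0,0.161],[0,0,0,0,0,0.161],[0,0,0,0,0,0.161],[0,0,0,0,0,0.161],[0,0,0,0,0,0.161]]]'
python3 -m jog '[[[0,0,0.02,0,0,0],[0,0,0,0,0,0],[0,0,0,0,0,0]]]'
python3 - <<'E'
from h import *
c=cam("wrist"); cv2.imwrite("pics/w8.png",c[0])
q=proj(c,[.533,-.001,.013])[0]; print("lid px",q,proj(c,[.533,-.001,.049]))
edgecirc(c,q,70,105,range(180,361,6),.013,.102)
h=cv2.cvtColor(c[0],cv2.COLOR_BGR2HSV); m=(h[...,0]<15)&(h[...,1]>110)&(h[...,2]>40)
for b in blobs(m,100):
    r=cv2.minAreaRect(cast(c,b,.049)[:,:2].astype(np.float32)); print(cv2.boundingRect(b),np.round(r[0],4),np.round(r[1],4),r[2])
togo([.533,-.001,.0225],np.radians(100.3))
E
```

```text
clock: 19.2
tool_pos: [0.5315, -0.0014, 0.2208]
eef_rot: [0.996, 0.086, -0.002, 0.0]
contact_force: [0.6, 0.3, -0.5]
opening: 0.515
finger_force: 0.0
clock: 19.58
tool_pos: [0.5323, -0.0016, 0.2022]
eef_rot: [0.996, 0.089, -0.001, 0.0]
contact_force: [0.1, 0.8, 1.4]
opening: 0.51
finger_force: 0.0
lid px [316.78425234 179.31442138] [[316.83887813 186.43650401]]
fixed-r [ 5.33e-01 -5.00e-04] free [ 0.5335 -0.0008] 0.1016 28 31 rms 0.00038
(131, 196, 55, 47) [0.4623 0.1746] [0.0614 0.04  ] 73.60872650146484
(310, 150, 14, 69) [ 5.342e-01 -3.000e-04] [0.0771 0.0146] 10.55831527709961
togo [ 0.0006 -0.0005  0.1801] turn_z -0.002 yaw -1.393 tcp [ 0.5326 -0.0016  0.2026] q [-0.36  0.67  0.46  1.9  -0.45  0.68 -1.02] t 19.62 tilt [-4.e-04 -2.e-04 -1.e+00]
```

View pics/w8.png

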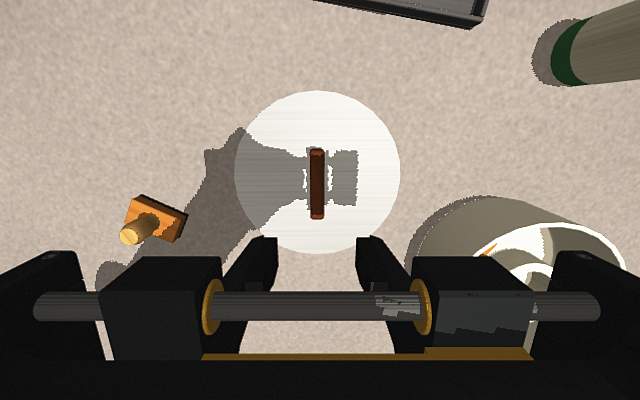

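The lid and its bar handle (columns 310–324, rows 150–219) are centred between the fingers. The disc fit and the handle fit agree within 1 mm. Grasping.

```bash
python3 -m jog '[[[0.001,0.0005,0.03,0,0,0],[0,0,0.045,0,0,0],[0,0,0.045,0,0,0],[0,0,0.03,0,0,0],[0,0,0.02,0,0,0],[0,0,0.009,0,0,0],[0,0,0,0,0,0],[0,0,0,0,0,0]]]'
python3 -m jog '[[[0,0,0,0,0,0],[0,0,0,0,0,0],[0,0,0,0,0,0],[0,0,0,0,0,0],[0,0,0,0,0,0],[0,0,0,0,0,0]]]' 0 40
python3 -m jog '[[[0,0,-0.01,0,0,0],[0,0,-0.03,0,0,0],[0,0,-0.04,0,0,0],[0,0,-0.04,0,0,0],[0,0,-0.04,0,0,0],[0,0,-0.02,0,0,0],[0,0,0,0,0,0]]]'
python3 - <<'E'
from h import *
togo([.4553,-.2506,.2])
E
```

```text
clock: 20.62
tool_pos: [0.5344, -0.0018, 0.0246]
eef_rot: [0.996, 0.089, 0.001, 0.0]
contact_force: [0.2, 0.6, -0.6]
opening: 0.51
finger_force: 0.0
clock: 21.38
tool_pos: [0.5338, -0.0017, 0.0239]
eef_rot: [0.996, 0.089, 0.0, -0.0]
contact_force: [0.5, 1.2, 3.9]
opening: 0.176
finger_force: 40.0
clock: 22.25
tool_pos: [0.534, -0.0016, 0.2049]
eef_rot: [0.996, 0.089, 0.001, -0.0]
contact_force: [0.3, -0.1, -3.5]
opening: 0.173
finger_force: 40.0
togo [-0.1216  0.2311  0.0046] turn_z 0 yaw -1.393 tcp [ 0.534  -0.0016  0.2049] q [-0.37  0.67  0.48  1.9  -0.47  0.68 -1.  ] t 22.25 tilt [ 2.3e-03  3.0e-04 -1.0e+00]
```

```bash
python3 - <<'E'
from h import *
def fit(c,ctr,r0,r1):
    g=cv2.GaussianBlur(cv2.cvtColor(c[0],cv2.COLOR_BGR2GRAY),(3,3),0).astype(np.float32); rs=np.arange(r0,r1,.5); p=[]
    for a in np.radians(np.arange(0,360,6)):
        q=(np.array(ctr)+rs[:,None]*[np.cos(a),np.sin(a)]).astype(np.float32); v=cv2.remap(g,q[:,:1].copy(),q[:,1:].copy(),1)[:,0]
        d=v[3:]-v[:-3]; p.append(q[d.argmax()+1]+.25)   # dark bore -> bright rim
    P=cast(c,p,.095)[:,:2]
    for _ in range(5):
        o,r=circ(P); e=np.linalg.norm(P-o,axis=1)-r; k=abs(e)<max(.0015,1.5*np.median(abs(e))); P=P[k]
    print(o.round(4),r.round(4),len(P),e.std().round(5))
c=cam("top"); q=proj(c,[.4553,-.2506,.095])[0]; print(q); fit(c,q,34,42)
c=cam("scene"); q=proj(c,[.4553,-.2506,.095])[0]; print(q)
cv2.imwrite("pics/t9.png",cam("top")[0])
# wrist image w7 pixel arc re-fit needs its pose; skip
E
```

```text
[382.47508854 209.11361572]
[ 0.4557 -0.2543] 0.0863 33 0.00056
[272.52782555 224.25033927]
```

```bash
python3 - <<'E'
from h import *
c=cam("top"); g=cv2.GaussianBlur(cv2.cvtColor(c[0],cv2.COLOR_BGR2GRAY),(3,3),0).astype(np.float32)
ctr=proj(c,[.4553,-.2506,.095])[0]; rs=np.arange(36,46,.25); p=[]
for a in np.radians(np.arange(0,360,6)):
    q=(ctr+rs[:,None]*[np.cos(a),np.sin(a)]).astype(np.float32); v=cv2.remap(g,q[:,:1].copy(),q[:,1:].copy(),1)[:,0]; p.append(q[v.argmax()])  # ridge of bright rim, r 94.5
P=cast(c,p,.095)[:,:2]
for _ in range(6):
    o,r=circ(P); e=np.linalg.norm(P-o,axis=1)-r; P=P[abs(e)<max(.0012,1.5*np.median(abs(e)))]
print(o.round(4),r.round(4),len(P),e.std().round(5))
togo([.4553,-.2506,.16])
E
```

```text
[ 0.4574 -0.2543] 0.0906 32 0.0006
togo [-0.12    0.2316  0.0426] turn_z 0 yaw -1.393 tcp [ 0.5326 -0.0015  0.2024] q [-0.37  0.67  0.47  1.9  -0.47  0.68 -1.  ] t 22.45 tilt [-2.9e-03  2.0e-04 -1.0e+00]
```

```bash
python3 - <<'E'
from h import *
d=snapshot("wrist"); M=np.array(d["mount"])
def load(f,t,q):
    q=np.array(q)/np.linalg.norm(q); r=R.from_quat(q).as_matrix(); return cv2.imread(f),d["mtx"],np.array(t)+r@M[:3,3],r@M[:3,:3]
for f,t,q,A in(("pics/w7.png",[.4731,-.2126,.2233],[.841,.541,0,0],np.arange(150,391,5)),("pics/w4.png",[.4545,-.2559,.2075],[.212,.977,0,0],np.arange(150,391,5)),("pics/w6.png",[.4728,-.2108,.2231],[.84,.543,0,0],np.arange(165,371,5))):
    c=load(f,t,q); g=cv2.GaussianBlur(cv2.cvtColor(c[0],cv2.COLOR_BGR2LAB),(3,3),0).astype(np.float32)
    # sample along world circle radii at z=.095, edges via outermost strong gradient
    o0=np.array([.4553,-.2506]); rs=np.arange(.085,.107,.0004); P=[]
    for a in np.radians(np.arange(0,360,5)):
        X=np.c_[o0+rs[:,None]*[np.cos(a),np.sin(a)],np.full(len(rs),.095)]; p=proj(c,X).astype(np.float32)
        if p[:,1].max()>235 or p.min()<2: continue
        v=cv2.remap(g,p[:,:1].copy(),p[:,1:].copy(),1)[:,0]; e=np.linalg.norm(v[5:]-v[:-5],axis=1)
        j=[i for i in range(1,len(e)-1) if e[i]>=e[i-1] and e[i]>e[i+1] and e[i]>25 ]
        P+= [X[i+2,:2] for i in j]
    P=np.array(P)
    # two concentric rings r=.092,.097: robust
    from scipy.optimize import least_squares
    def res(o): rr=np.linalg.norm(P-o,axis=1); return np.minimum(abs(rr-.092),abs(rr-.097))
    G=[(np.minimum(res(o0+np.array([x,y])),.002).sum(),x,y) for x in np.arange(-.008,.0081,.0005) for y in np.arange(-.008,.0081,.0005)]
    b=min(G); o=o0+b[1:]; print(f,o.round(4),round(b[0]/len(P)*1e3,2),len(P))
E
```

```text
pics/w7.png [ 0.4523 -0.2521] 0.81 70
pics/w4.png [ 0.4538 -0.2521] 0.98 101
pics/w6.png [ 0.4538 -0.2526] 0.76 71
```

```bash
python3 -m jog '[[[-0.008,0.015,0,0,0,0],[-0.014,0.026,0,0,0,0],[-0.018,0.034,0,0,0,0],[-0.018,0.034,0,0,0,0],[-0.018,0.034,0,0,0,0],[-0.018,0.034,0,0,0,0],[-0.014,0.028,0,0,0,0],[-0.009,0.017,0,0,0,0],[-0.005,0.0104,0,0,0,0],[0,0,0,0,0,0],[0,0,0,0,0,0]]]'
python3 - <<'E'
from h import *
togo([.4545,-.252,.127]);togo([.4545,-.252,.127])
c=cam("scene"); f=c[0][140:300,200:380]
h=[cv2.resize(f,None,fx=3,fy=3)]; w=cam("wrist")[0]
cv2.imwrite("pics/s10.png",np.vstack([h[0][:,:540],cv2.resize(w[:,:],(540,338))])[:600])
E
```

```text
clock: 23.88
tool_pos: [0.4549, -0.251, 0.2035]
eef_rot: [0.996, 0.089, -0.0, -0.001]
contact_force: [0.3, 0.3, -3.0]
opening: 0.177
finger_force: 40.0
togo [-0.0006  0.001   0.0765] turn_z 0 yaw -1.392 tcp [ 0.4549 -0.251   0.2035] q [ 0.17  0.64  0.41  1.94 -0.4   0.65 -0.56] t 23.88 tilt [-2.0e-04  1.1e-03 -1.0e+00]
togo [-0.0006  0.001   0.0765] turn_z 0 yaw -1.392 tcp [ 0.4549 -0.251   0.2035] q [ 0.17  0.64  0.41  1.94 -0.4   0.65 -0.56] t 23.88 tilt [-2.0e-04  1.1e-03 -1.0e+00]
```

I have used up my picture allowance (one over, in fact), so from here I go by numbers. I'm lowering slowly and watching the force.

```bash
python3 -m jog '[[[0,0.0005,0.015,0,0,0],[0,0,0.02,0,0,0],[0,0,0.02,0,0,0],[0,0,0.012,0,0,0],[0,0,0.007,0,0,0],[0,0,0,0,0,0],[0,0,0,0,0,0]]]'
python3 -m jog '[[[0,0,0.002,0,0,0],[0,0,0.002,0,0,0],[0,0,0.002,0,0,0],[0,0,0.002,0,0,0],[0,0,0.002,0,0,0],[0,0,0,0,0,0],[0,0,0,0,0,0]]]'
python3 -c "
from h import *
togo([.4545,-.252,.111]); s=get_state(); print(s['contact_force'],s['moment'])"
```

```text
clock: 24.85
tool_pos: [0.4551, -0.2528, 0.1301]
eef_rot: [0.996, 0.089, 0.0, 0.0]
contact_force: [0.0, -0.3, -4.1]
opening: 0.175
finger_force: 40.0
clock: 25.72
tool_pos: [0.4548, -0.2525, 0.1197]
eef_rot: [0.996, 0.089, 0.0, -0.0]
contact_force: [1.4, -0.1, -3.4]
opening: 0.173
finger_force: 40.0
togo [-0.0002 -0.0006  0.0087] turn_z 0 yaw -1.393 tcp [ 0.4548 -0.2525  0.1197] q [ 0.24  0.77  0.29  2.   -0.49  0.44 -0.49] t 25.73 tilt [ 0.  0. -1.]
[ 1.36237628 -0.07310886 -3.42578901] [0.01386348 0.1537731  0.01251869]
```

```bash
for i in 1; do python3 -m jog '[[[0,0,0.0015,0,0,0],[0,0,0.0015,0,0,0],[0,0,0,0,0,0]]]'; done
python3 -m jog '[[[0,0,0.0015,0,0,0],[0,0,0.0015,0,0,0],[0,0,0,0,0,0]]]'
python3 -m jog '[[[0,0,0.001,0,0,0],[0,0,0,0,0,0],[0,0,0,0,0,0]]]'
```

```text
clock: 26.1
tool_pos: [0.4547, -0.2525, 0.1166]
eef_rot: [0.996, 0.089, -0.0, -0.0]
contact_force: [-0.7, -0.4, -3.3]
opening: 0.175
finger_force: 40.0
clock: 26.48
tool_pos: [0.4547, -0.2525, 0.1135]
eef_rot: [0.996, 0.089, -0.0, -0.0]
contact_force: [0.1, -0.5, -3.4]
opening: 0.173
finger_force: 40.0
clock: 26.85
tool_pos: [0.4548, -0.2525, 0.1127]
eef_rot: [0.996, 0.089, 0.0, -0.0]
contact_force: [0.4, 0.7, -4.6]
opening: 0.177
finger_force: 40.0
```

```bash
python3 -m jog '[[[0,0,0.0007,0,0,0],[0,0,0,0,0,0],[0,0,0,0,0,0]]]' | grep -E "pos|contact"
python3 -m jog '[[[0,0,0.0007,0,0,0],[0,0,0,0,0,0],[0,0,0,0,0,0]]]'| grep -E "pos|contact"
python3 -m jog '[[[0,0,0.0007,0,0,0],[0,0,0,0,0,0],[0,0,0,0,0,0]]]'| grep -E "pos|contact"
```

```text
tool_pos: [0.4548, -0.2525, 0.112]
contact_force: [0.5, -0.0, -3.7]
tool_pos: [0.4548, -0.2525, 0.1113]
contact_force: [-0.5, -0.2, -3.4]
tool_pos: [0.4549, -0.2526, 0.1109]
contact_force: [-0.5, 0.2, 2.8]
```

Contact came at TCP z 0.111, the fully seated height, at about 6 N. Releasing and retreating.

```bash
python3 -m jog '[[[0,0,0,0,0,0],[0,0,0,0,0,0],[0,0,0,0,0,0],[0,0,0,0,0,0]]]' 0.05 
python3 -m jog '[[[0,0,-0.01,0,0,0],[0,0,-0.03,0,0,0],[0,0,-0.05,0,0,0],[0,0,-0.04,0,0,0],[0,0,-0.02,0,0,0],[0,0,0,0,0,0],[0,0,0,0,0,0]]]'
python3 - <<'E'
from h import *
c=cam("wrist"); o=[.4548,-.2525]
q=proj(c,[*o,.1])[0]; rp=np.linalg.norm(proj(c,[o[0]+.1,o[1],.1])[0]-q); print(q,rp)
l=edgecirc(c,q,rp-20,rp+20,range(190,351,5),.1,.102)
h=cv2.cvtColor(c[0],cv2.COLOR_BGR2HSV); m=(h[...,0]<15)&(h[...,1]>110)&(h[...,2]>40)
for b in blobs(m,100):
    r=cv2.minAreaRect(cast(c,b,.136)[:,:2].astype(np.float32)); print(cv2.boundingRect(b),np.round(r[0],4),np.round(r[1],4),r[2])
cv2.imwrite("pics/w11.png",c[0])
E
```

```text
clock: 28.48
tool_pos: [0.4548, -0.2526, 0.1105]
eef_rot: [0.996, 0.089, 0.0, 0.0]
contact_force: [-0.3, 0.2, -1.1]
opening: 0.563
finger_force: 0.0
clock: 29.35
tool_pos: [0.4543, -0.252, 0.26]
eef_rot: [0.996, 0.089, -0.0, -0.0]
contact_force: [0.1, -0.8, -0.1]
opening: 0.567
finger_force: 0.0
[317.83982739 185.39696649] 95.01608950169968
fixed-r [ 0.4539 -0.2515] free [ 0.4548 -0.2517] 0.1013 28 33 rms 0.00039
(363, 341, 21, 13) [ 0.2784 -0.3523] [0.018  0.0243] 10.23476505279541
(266, 321, 124, 33) [ 0.2828 -0.2954] [0.0468 0.1492] 10.234783172607422
(306, 287, 42, 5) [ 0.3478 -0.2816] [0.0052 0.046 ] 10.214240074157715
(427, 201, 86, 67) [ 0.4284 -0.4195] [0.1045 0.0534] 45.95347213745117
(310, 153, 15, 77) [ 0.4561 -0.2514] [0.0789 0.0143] 9.79205322265625
(629, 142, 11, 47) [ 0.536  -0.5507] [0.0475 0.0093] 28.793615341186523
(0, 108, 25, 35) [0.4675 0.0415] [0.0213 0.0299] 81.84854125976562
```

The disc and handle sizes match the seated height, and the disc fit is round and centred. Handing in.

```bash
python3 -c "
from plant import *
print(finish_job())"
```

```text
the job is handed in; nothing more can be done
None
```

I packed the stamp and the loose roll into the white tub, lowered the lid until it met the rim at the fully seated height (about 6 N), and handed the job in at about 29 s. The hand-in gave no verdict, and I viewed 11 pictures, one over the limit of 10.

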